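Turn the revolving stand to the sugar shaker and lock it

ROBOT

A 7-joint arm with a two-finger parallel gripper is mounted at the origin on a cart in front of the work surface, level with it; the furniture and walls round the work are solid. World frame = base frame: x ahead of the robot, y to its left, z up, the work surface at z = 0. Lengths are in m, angles in rad, forces in N, time in s.
With the tool pointing down it reaches from about 0.425 to 0.95 m from the base axis. Payload 4.7 kg.
Tool frame: the origin (TCP) lies on the centre line of the jaws, within the pads' length; the fingertips stand robot.nose_length ahead of it and the grasp point (between the pads) lies 8 mm behind it (robot.nose_length is the distance from the TCP to the fingertips, in m); z points along the fingers, y is the line along which they close (so a half turn about z gives the same grasp; the last joint's range is limited). The gripper opens to 85 mm and grips with 20 to 120 N. Pads are 22 mm wide; open, the fingers measure 114 mm over their backs; the gripper's body (76 mm by 85 mm) begins 54 mm behind the grasp point. The pads swing forward as they close: fully open they stand 13 mm farther back than shut.
Start: joints at [-1.174, 0.469, -0.049, 1.532, 0.024, 1.141, -0.082], TCP at [0.279, 0.615, 0.242] pointing down, gripper open.
Joint ranges: [-2.59, 2.59], [-0.33, 1.99], [-1.39, 1.29], [0.1, 2.45], [-1.04, 4.18], [0.21, 1.99], [-2.66, 2.66]. Speed limits (rad/s): [2.57, 2.57, 3.14, 3.14, 3.14, 3.14, 3.14].

INTERFACE

Orientations are given as [roll, pitch, yaw] about the fixed x, y, z axes, in that order (R = Rz(yaw) Ry(pitch) Rx(roll)).
In Python, from plant import robot gives the robot as it stands. Calls block until the motion is done:
- robot.goto(position, orientation): joint-space move of the TCP to a pose.
- robot.move_straight(position, vel=0.15, attitude=None, contact_N=None): straight line of the TCP; attitude=None keeps the orientation; vel is the mean speed in m/s. With contact_N (N) it stops when the force on the tool has changed by that much, and returns True; else False.
- robot.move_joints(angles): joint-space move.
- robot.grip(opening, strength=None): opening from 0.0 (shut) to 1.0 (fully open); strength is the grip in N (None keeps the last); returns when the fingers have stopped.
- robot.sleep(seconds).
- robot.inverse_kinematics(position, orientation): joint angles nearest the present ones, or None.
- robot.sense(): the state.
- robot.grab_frame(name): name is "scene" or "top" or "wrist"; returns a dict with "image" (480x640x3 uint8, red, green, blue), "range_z" (480x640 float32, m along the optical axis (not along the pixel's ray), 0 where there is no reading), "fx", "fy", "cx", "cy" (pixels), "dist_coeffs" ([k1, k2, p1, p2, k3] as OpenCV has them; the pictures are not rectified), "R" (3x3) and "t" (3): a world point X has camera coordinates R X + t. Camera axes: x right, y down, z forward; pixel columns grow to the right and rows downward; lengths in m; the calibration is good to about 2 mm. A picture is of the moment at which its call begins.
A pose or a line that the arm cannot do raises robot.IKError and nothing moves.
- robot.close_job(): hands the job in; it is judged then, once.
The state is a dict: "t": time; "joint_pos": joint angles; "joint_velocities": joint speeds; "effort": joint torques, N m; "tcp_pos": TCP position; "tcp_rot": TCP orientation; "wrist_force": force on the tool from outside, world axes, zero at the start; "torque": the same for the moment, N m; "opening": opening from 0.0 (shut) to 1.0 (fully open); "gripper_force": force on a finger pad.
Only numpy, scipy, OpenCV 4.12 (cv2) and the standard library are available. Lean on these libraries where they do the work, as an engineer would, in place of code of your own. Each camera call takes 0.05 s, during which the arm holds its last target. There are 200 camera calls.

TASK

Bring the sugar shaker round to the front of the revolving stand, the side facing the robot, without lifting or touching anything that stands on it: with the fingertips push the locking bolt out of the rim by its knob, push the stand round lightly by its scalloped rim until the shaker is at the front, then push the bolt fully home into the rim notch opposite it and let go. Shaker, spice jar and cup must ride round upright, each staying at its place on the plate.

Things in the scene. Friction and masses are not known exactly. Their poses are not given: they have to be found in the camera images.
- turntable: revolving stand (lazy Susan), fixed to the worktop: steel foot, scalloped wooden plate 268 mm across turning on it. Origin: on the turning axis, at worktop height. Its -x side is the front and faces the robot (within 7 degrees), its -y side carries the locking bolt. Under the rim the foot is at most 14 mm high
- plate_center (a point): middle of the plate's mat, on the turning axis, 51.5 mm above the worktop; turns with the plate. The wooden plate lies 34 to 50 mm above the worktop; a black rubber mat, 176 mm across, lies on its middle
- bolt_notch (a point): one of the ten rim notches (the one the bolt sits in at the start), 118 mm from the axis, half-way up the plate; turns with it. Notches: 36 degrees apart, bottom 112 mm from the axis, 26 mm wide at 117 mm, 68 mm at the mouth. Between them round lobes of radius 24 mm, centred 110 mm from the axis, reach out to 134 mm. A fingertip put into a notch from above pushes the lobe beside it round
- plate (a joint): angle of the plate in rad, positive anticlockwise seen from above, about 0 at the start; turns either way up to 6.3 and stays where it is left (friction 0.05 N m, under 1 N at the rim). At each multiple of 0.628 (36 degrees) a notch is opposite the bolt; the bolt's entry centres the plate if it is up to 5 degrees off
- bolt (a joint): travel of the locking bolt in m: 0 = fully home in a notch (plate locked), 0.025 = fully out, against its stop. It slides straight outward along the stand's -y axis, needs 1.5 N and stays where it is left. From 0.021 on it is clear of all lobes
- bolt_knob (a point): centre of the bolt's black ball knob (24 mm diameter), 94 mm above the worktop on a 14 mm post, 222 mm from the turning axis when home. Between rim and knob are 76 mm of room; the bolt's guide block there, 168 to 192 mm from the axis, is 58 mm high. Push the ball outward from its rim side, inward from its far side
- sugar_shaker: sugar shaker with clear body and narrower domed metal top, 44 mm diameter, 90 mm high, loose on the plate, about 55 mm from the axis, at the start on the left, on the right (72 degrees round from the front) or at the back; origin: centre of its underside
- spice_jar: spice jar with a label and a cap as wide as itself, 47 mm diameter, 98 mm high, loose on the plate at another of these three places; bystander; origin: centre of its underside
- cup: small terracotta-coloured cup with handle, 58 x 87 mm, 56 mm high, loose on the plate at the third place; bystander; origin: centre of its outline at the underside
Mind the look-alikes: they are no part of the job. Leave any purple or turquoise look-alike of the sugar_shaker alone.

How it is judged:
On the way, in this order (a step that is already met when the one before it is completed fails the run):
1. the bolt is pushed out, clear of the rim (value of joint bolt above 0.02 m), for 0.1 s.
2. the plate is turned until the sugar shaker is at the front (y of sugar_shaker in the frame of turntable between -0.02 and 0.02 m and x of sugar_shaker in the frame of turntable below -0.035 m and value of joint bolt above 0.015 m), for 0.2 s.
At the end, for the whole second after the job is handed in: the bolt is home (within 4 mm); the sugar shaker stands at the front of the stand (within 20 mm, about 20 degrees, of its front line); shaker, jar and cup stand still and upright on the plate, 32 to 78 mm from the axis and spaced from one another as at the start (within about 25 mm) (y of sugar_shaker in the frame of turntable between -0.02 and 0.02 m and x of sugar_shaker in the frame of turntable below -0.035 m and value of joint bolt below 0.004 m and angle between each of sugar_shaker, spice_jar, cup's own z axis and vertical below 0.15 rad and height (world z) of each of sugar_shaker, spice_jar, cup above 0.045 m and horizontal distance between sugar_shaker and turntable between 0.032 and 0.078 m and linear speed of each of sugar_shaker, spice_jar, cup below 0.02 m/s and horizontal distance between spice_jar and turntable between 0.032 and 0.078 m and horizontal distance between cup and turntable between 0.032 and 0.078 m and horizontal distance between sugar_shaker and cup between 0.065 and 0.13 m and horizontal distance between sugar_shaker and spice_jar between 0.065 and 0.13 m); the robot touches nothing.
It fails at once if the robot touches the shaker, the jar or the cup (contact force between any of the fingers, the arm and sugar_shaker above 0.3 N or contact force between any of the fingers, the arm and spice_jar above 0.3 N or contact force between any of the fingers, the arm and cup above 0.3 N).
It fails at once if the shaker, jar or cup is lifted, tipped over or slides from its place on the plate (height (world z) of any of sugar_shaker, spice_jar, cup above 0.07 m or angle between any of sugar_shaker, spice_jar, cup's own z axis and vertical above 0.35 rad or horizontal distance between any of sugar_shaker, spice_jar, cup and turntable above 0.09 m).
It fails at once if the stand is pushed hard (over 40 N) (contact force between the fingers and turntable above 40 N).
It also fails if it takes over 72 s, if anything falls off the work surface, if the arm or the gripper's body presses on something with over 40 N, if the wrist force passes 120 N, or if a joint passes its speed limit or range.

## Working session

There is one attempt and no reset: what is moved stays moved. The work goes in short steps, each a Python script; the robot and the scene stay as the last script left them, time stands still between calls to the robot, and variables do not carry over. Pictures are saved under pics/ and viewed, at most 10 in all, crops included, and the job is handed in when it is done.

```bash
mkdir -p pics; ls; python3 - <<'E'
from plant import robot
import cv2,numpy as np
s=robot.sense();print(s['t'],s['tcp_pos'],s['tcp_rot'],robot.nose_length)
for n in('scene','top'):
    f=robot.grab_frame(n);np.savez(f'pics/{n}0.npz',**f)
    cv2.imwrite(f'pics/{n}0.png',f['image'][:,:,::-1])
    print(n,f['fx'],f['cx'],f['cy'],f['dist_coeffs'],-np.array(f['R']).T@f['t'])
E
```

```text
pics
0.0 [0.27855931 0.6142112  0.24123164] [-3.13958184e+00  6.71193720e-05  2.71583132e+00] 0.011
scene 479.8953309618325 315.36672082436604 240.32477246332897 [-0.03904098  0.          0.          0.          0.        ] [0.06379754 0.39168061 0.66242919]
top 587.5773021243294 309.3828806926523 241.4671141597479 [0.02865528 0.         0.         0.         0.        ] [0.47120056 0.00650948 0.94481808]
```

View pics/scene0.png

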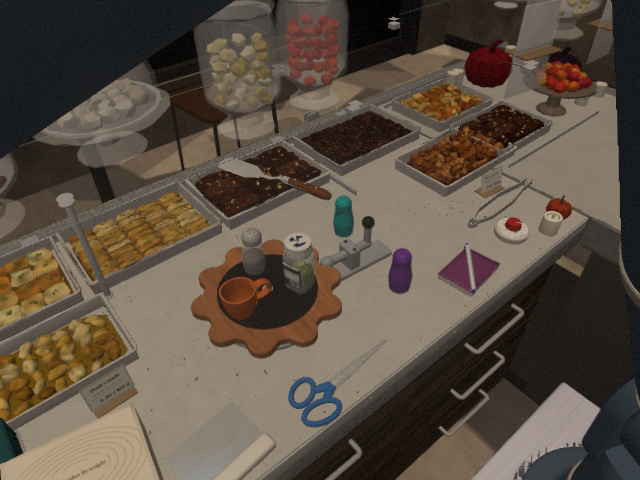

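View pics/top0.png

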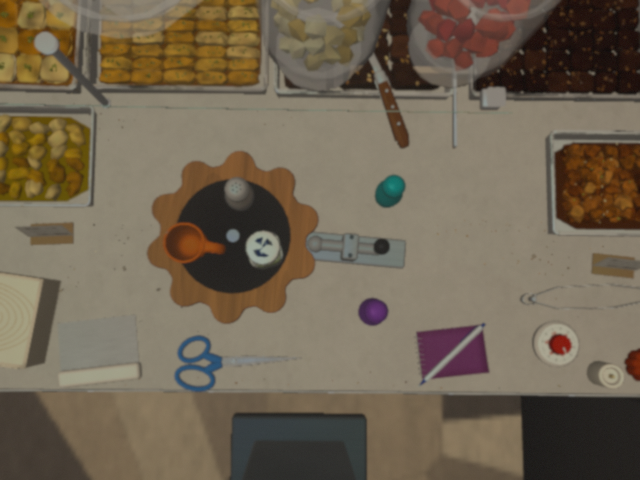

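Top view: plate centre near (233,236). Three things in the scene could be taken for the shaker. At top (237,192) / scene (253,250) there is a clear body with a metal dome on the plate, which I choose. The others are the turquoise one at top (391,190) / scene (343,216) and the purple one at top (373,311) / scene (400,270); both stand on the worktop and stay untouched. The jar is at top (264,249), the cup at (185,243) and the knob at (381,246).

```bash
cat > h.py <<'E'
import cv2,numpy as np
from scipy.optimize import least_squares
def rays(f,px):
    K=np.array([[f['fx'],0,f['cx']],[0,f['fy'],f['cy']],[0,0,1]],float)
    u=cv2.undistortPoints(np.array(px,float).reshape(-1,1,2),K,np.array(f['dist_coeffs'],float)).reshape(-1,2)
    R=np.array(f['R']);c=-R.T@np.array(f['t'])
    return c,np.c_[u,np.ones(len(u))]@R
def onz(f,px,z):
    c,d=rays(f,px);return c+d*((z-c[2])/d[:,2])[:,None]
def tri(f1,p1,f2,p2):
    c1,d1=rays(f1,[p1]);c2,d2=rays(f2,[p2]);d1,d2=d1[0],d2[0]
    s=np.linalg.lstsq(np.c_[d1,-d2],c2-c1,rcond=None)[0]
    a,b=c1+s[0]*d1,c2+s[1]*d2
    return (a+b)/2,np.linalg.norm(a-b)
def rim(f,z=.05,near=None):
    "wood outline of the plate -> world xy of its contour"
    h=cv2.cvtColor(f['image'],cv2.COLOR_RGB2HSV)
    m=cv2.inRange(h,(4,80,50),(18,210,220))
    m=cv2.morphologyEx(m,cv2.MORPH_CLOSE,np.ones((5,5)))
    m=cv2.morphologyEx(m,cv2.MORPH_OPEN,np.ones((3,3)))
    cs=cv2.findContours(m,cv2.RETR_EXTERNAL,cv2.CHAIN_APPROX_NONE)[0]
    cs=[c for c in cs if near is None or cv2.pointPolygonTest(cv2.convexHull(c),near,False)>0]
    c=max(cs,key=cv2.contourArea)
    return onz(f,c.reshape(-1,2),z)[:,:2]
def scallop(p,c0=None):
    "centre and angle of a notch (mod 36 deg) from outline points"
    g=np.linspace(-np.pi/10,np.pi/10,401)      # 0 = lobe direction
    rad=110*np.cos(g)+np.sqrt(np.maximum(24**2-(110*np.sin(g))**2,0)); rad=np.where(np.abs(110*np.sin(g))<24,np.maximum(rad,112),112)/1e3
    def res(v):
        d=p-v[:2];a=np.arctan2(d[:,1],d[:,0])-v[2]
        a=(a+np.pi/10)%(np.pi/5)-np.pi/10
        return np.hypot(*d.T)-np.interp(a,g,rad)
    c=p.mean(0) if c0 is None else c0
    best=min((least_squares(res,[*c,a],loss='soft_l1',f_scale=.002) for a in np.arange(0,.63,.1)),key=lambda r:r.cost)
    return best.x,np.median(np.abs(best.fun))
E
python3 - <<'E'
from h import *
T=dict(np.load('pics/top0.npz'));S=dict(np.load('pics/scene0.npz'))
p=rim(T,near=(233,236));print(len(p))
v,e=scallop(p);print('plate',v[:2],'lobe deg',np.degrees(v[2])%36,e)
v2,e2=scallop(rim(S,near=(265,290)));print('scene',v2[:2],np.degrees(v2[2])%36,e2)
d=p-v[:2];print(np.percentile(np.hypot(*d.T),[1,50,99]))
# knobs: dark blobs
def blob(f,box,lo,hi):
    x0,y0,x1,y1=box;h=cv2.cvtColor(f['image'],cv2.COLOR_RGB2HSV)[y0:y1,x0:x1]
    n,l,st,ce=cv2.connectedComponentsWithStats(cv2.inRange(h,lo,hi));i=1+np.argmax(st[1:,4]);return ce[i]+[x0,y0],st[i]
kt=blob(T,(366,235,398,260),(0,0,0),(180,255,45));ks=blob(S,(358,212,378,232),(0,0,0),(180,255,50))
print(kt,ks);k,err=tri(T,kt[0],S,ks[0]);print('knob',k,err,'dist',np.hypot(*(k[:2]-v[:2])),'dir',np.degrees(np.arctan2(*(k[:2]-v[:2])[::-1])))
for n,a,b in(('shaker top',(236,187),(250,233)),('jar top',(264,249),(298,241)),('turq',(393,186),(343,200))):
    q,err=tri(T,a,S,b);d=q[:2]-v[:2];print(n,q,err,np.hypot(*d),np.degrees(np.arctan2(d[1],d[0])))
def up(f,x0,y0,x1,y1,k):return cv2.resize(f['image'][y0:y1,x0:x1,::-1],None,fx=k,fy=k,interpolation=cv2.INTER_CUBIC)
a=up(T,140,145,420,330,2.1);b=up(S,185,190,425,360,1.9)
w=max(a.shape[1],b.shape[1])
im=up(S,180,190,425,360,3);cv2.imwrite('pics/crop.png',im)
# heights of obstacles near from range: grid
for px in((60,160),(45,42),(105,100),(390,190),(230,110),(480,95),(300,50)):
    z=float(T['range_z'][px[1],px[0]]);c,dd=rays(T,[px]);print(px,c+dd[0]*z)
E
```

```text
541
plate [0.56987198 0.10825645] lobe deg 32.22262868156592 0.0016997190970712422
scene [0.56445085 0.10877691] 31.825986851185657 0.004602723423317891
[0.11029486 0.12295604 0.13277716]
(array([381.08148148, 246.11851852]), array([  9,   5,  13,  13, 135], dtype=int32)) (array([367.69724771, 222.19266055]), array([  4,   5,  12,  12, 109], dtype=int32))
knob [ 0.55121131 -0.11331821  0.09523215] 0.002760301908588639 dist 0.22235906114092213 dir -94.81400277221704
shaker top [0.62761364 0.09444814 0.13383875] 0.004013238132234839 0.059369754524854865 -13.449107006415389
jar top [0.54086651 0.05425165 0.15062555] 0.0003918152679526987 0.061301187939413804 -118.23982811745773
turq [ 0.6419919  -0.13236134  0.08656039] 0.0026828546852640184 0.2511935555838407 -73.31504949774649
(60, 160) [0.69410208 0.39423716 0.00268063]
(45, 42) [0.79005414 0.3268599  0.22836964]
(105, 100) [0.7893248 0.3211189 0.0195054]
(390, 190) [ 0.6366432  -0.12675867  0.08752912]
(230, 110) [7.83046233e-01 1.23433017e-01 7.62265838e-04]
(480, 95) [ 0.73932796 -0.22467934  0.20872392]
(300, 50) [0.72030292 0.00832128 0.37986145]
```

View pics/crop.png

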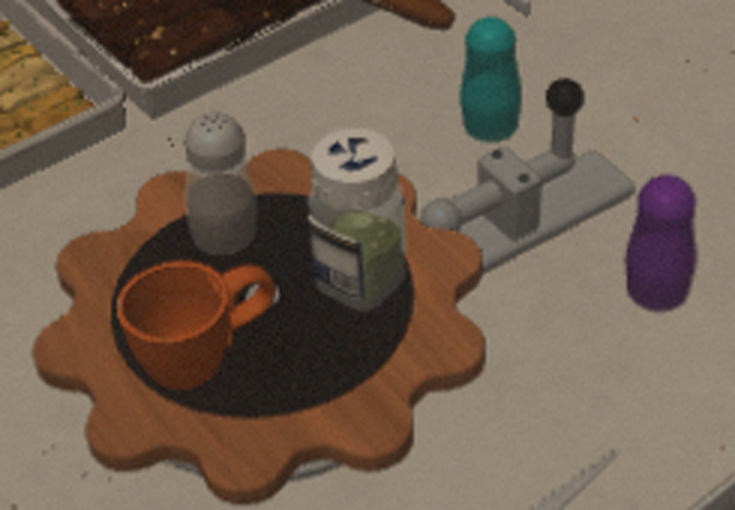

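The crop confirms the choice: clear body with a perforated metal dome, standing at the back of the plate. The knob measures z = 95 mm at 222 mm from the axis and the jar top z = 151 mm, all as described. Next I check reach, then push the bolt out.

```bash
cat >> h.py <<'E'
from scipy.spatial.transform import Rotation as Ro
C=np.array([.569,.1083]);YAW=np.radians(-4.5);NOSE=.011
def pol(r,phi): return C+r*np.array([np.cos(phi),np.sin(phi)])
def pose(r,phi,z,tilt,s=1):
    "fingertip at polar place about the axis; tool y radial, tool leaning outward by tilt"
    er=np.array([np.cos(phi),np.sin(phi),0]);ez=np.array([0,0,1.])
    zt=-np.cos(tilt)*ez-np.sin(tilt)*er
    et=np.array([-er[1],er[0],0])*s
    M=np.c_[et,np.cross(zt,et),zt]
    tip=np.r_[pol(r,phi),z]
    return tip-NOSE*zt,Ro.from_matrix(M).as_euler('xyz')
E
python3 - <<'E'
from plant import robot
from h import *
np.set_printoptions(precision=2,suppress=True)
for s in(1,-1):
  for tilt in(0,.2,.35):
    print(s,tilt)
    for ph in(30,50,85,120,145,160,172):
      q=robot.inverse_kinematics(*pose(.131,np.radians(ph),.03,tilt,s));print('  ',ph,None if q is None else np.array(q))
u=np.array([np.cos(YAW-np.pi/2),np.sin(YAW-np.pi/2)])
for yaw in(YAW-np.pi/2,YAW+np.pi/2):
  for r in(.193,.255):
    q=robot.inverse_kinematics([*(C+r*u),.082+NOSE],[np.pi,0,yaw]);print(yaw,r,None if q is None else np.array(q))
E
```

```text
1 0
   30 [-0.45  0.72  0.22  1.62 -0.2   0.82  0.37]
   50 [-0.45  0.69  0.12  1.67 -0.11  0.79  0.59]
   85 [-0.45  0.62 -0.    1.81  0.    0.71  1.02]
   120 [-0.4   0.53 -0.12  1.99  0.1   0.62  1.51]
   145 [-0.31  0.48 -0.2   2.11  0.17  0.57  1.91]
   160 [-0.24  0.45 -0.22  2.17  0.18  0.54  2.2 ]
   172 [-0.17  0.44 -0.25  2.2   0.21  0.53  2.43]
1 0.2
   30 [-0.45  0.81  0.2   1.46 -0.11  1.08  0.29]
   50 [-0.5   0.77  0.14  1.53 -0.    1.03  0.49]
   85 [-0.57  0.66  0.05  1.74  0.18  0.86  0.83]
   120 [-0.58  0.53 -0.03  2.01  0.36  0.65  1.2 ]
   145 [-0.52  0.45 -0.07  2.19  0.48  0.48  1.52]
   160 [-0.44  0.4  -0.1   2.28  0.53  0.38  1.78]
   172 [-0.34  0.38 -0.13  2.32  0.53  0.31  2.05]
1 0.35
   30 [-0.45  0.89  0.2   1.33 -0.08  1.28  0.26]
   50 [-0.53  0.84  0.16  1.42  0.04  1.2   0.45]
   85 [-0.64  0.71  0.08  1.68  0.27  0.99  0.73]
   120 [-0.7   0.56  0.03  2.01  0.53  0.7   0.99]
   145 [-0.7   0.45  0.04  2.24  0.77  0.47  1.17]
   160 [-0.67  0.4   0.08  2.36  0.96  0.31  1.28]
   172 [-0.52  0.37  0.01  2.42  1.24  0.22  1.29]
-1 0
   30 [-0.94  1.
[... 638 characters left out ...]
32 -0.86]
   172 [-0.7   0.39  0.3   2.34 -0.02  0.26 -0.55]
-1 0.35
   30 [-0.86  1.17  1.1   1.36 -0.79  1.48 -2.36]
   50 [-0.99  1.13  1.1   1.45 -0.73  1.37 -2.11]
   85 [-1.02  0.81  0.66  1.71 -0.21  0.95 -2.  ]
   120 [-1.1   0.62  0.56  2.03  0.06  0.6  -1.72]
   145 [-1.07  0.49  0.49  2.26  0.32  0.34 -1.54]
   160 [-1.31  0.57  0.9   2.39 -0.87  0.22 -0.06]
   172 [-0.47  0.37 -0.05  2.42  1.26  0.24 -1.87]
-1.6493361431346414 0.193 [-0.68  0.74  1.11  1.99 -0.83  0.96 -2.37]
-1.6493361431346414 0.255 [-0.57  0.75  1.11  1.97 -0.84  0.97 -2.26]
1.4922565104551517 0.193 [-0.31  0.5   0.51  1.97 -0.35  0.76  0.32]
1.4922565104551517 0.255 [-0.28  0.54  0.63  1.96 -0.44  0.79  0.52]
```

```bash
cat > bolt.py <<'E'
from plant import robot
from h import *
u=np.array([np.cos(YAW-np.pi/2),np.sin(YAW-np.pi/2)])
O=[np.pi,0,YAW+np.pi/2]
def P(r,z): return [*(C+r*u),z+NOSE]
def push(r0,r1,N,zt=.083):
    robot.goto(P(r0,.25),O)
    if robot.move_straight(P(r0,zt),vel=.12,contact_N=8): print('hit on descent',robot.sense()['tcp_pos']);robot.move_straight(P(r0,.25));return
    hit=robot.move_straight(P(r1,zt),vel=.03,contact_N=N)
    s=robot.sense();p=s['tcp_pos'];print('hit',hit,'r',np.dot(p[:2]-C,u),'F',s['wrist_force'],'t',s['t'])
    rb=np.dot(p[:2]-C,u)+np.sign(r0-r1)*.004
    robot.move_straight(P(rb,zt),vel=.05)
    robot.move_straight(P(rb,.25),vel=.2)
E
python3 - <<'E'
from bolt import *
robot.grip(0.0)
robot.move_straight([.279,.614,.36],vel=.3)
push(.192,.226,9)
f=robot.grab_frame('top');np.savez('pics/top1.npz',**f);cv2.imwrite('pics/top1.png',f['image'][100:400,100:460,::-1])
v,e=scallop(rim(f,near=(233,236)));print(v[:2],np.degrees(v[2])%36,e,robot.sense()['t'])
E
```

```text
hit False r 0.22557960406446226 F [0.36479527 3.10015683 1.1390178 ] t 6.9
[0.5698754  0.10825257] 32.221323742153714 0.0017061384819955089 8.1833
```

View pics/top1.png

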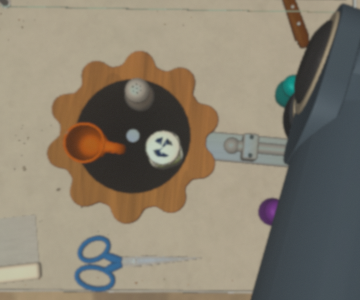

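The picture shows the bolt's round end drawn out from the rim to full-frame (333,245), where it was at about (316,243). The arm hides the knob. I move to the first stroke start and measure the knob again from there.

```bash
python3 - <<'E'
from plant import robot
from h import *
ph=np.radians(50.2)
robot.goto(*pose(.175,ph,.22,.2))
fs={n:robot.grab_frame(n) for n in('top','scene')}
def knob(f,box):
    x0,y0,x1,y1=box;h=cv2.cvtColor(f['image'],cv2.COLOR_RGB2HSV)[y0:y1,x0:x1]
    n,l,st,ce=cv2.connectedComponentsWithStats(cv2.inRange(h,(0,0,0),(180,255,48)));i=1+np.argmax(st[1:,4]);return ce[i]+[x0,y0],st[i]
a=knob(fs['top'],(366,230,420,262));b=knob(fs['scene'],(358,200,400,232));print(a,b)
k,e=tri(fs['top'],a[0],fs['scene'],b[0]);d=k[:2]-C;print(k,e,np.hypot(*d),np.degrees(np.arctan2(d[1],d[0])))
p=onz(fs['top'],[a[0]],.094)[0];d=p[:2]-C;print('top only',p,np.hypot(*d))
s=robot.sense();print(s['t'],s['tcp_pos'])
for n in fs: cv2.imwrite(f'pics/{n}2.png',fs[n]['image'][:,:,::-1])
E
```

```text
(array([398.12903226, 247.77419355]), array([ 26,  11,  14,  14, 155], dtype=int32)) (array([377.94, 217.41]), array([ 15,  12,  11,  12, 100], dtype=int32))
[ 0.54914717 -0.13813538  0.0950816 ] 0.0026534767730011333 0.24723375645064177 -94.60580011230353
top only [ 0.55018115 -0.13737285  0.094     ] 0.2463925740330156
9.7083 [0.68297876 0.24171959 0.23177053]
```

View pics/scene2.png

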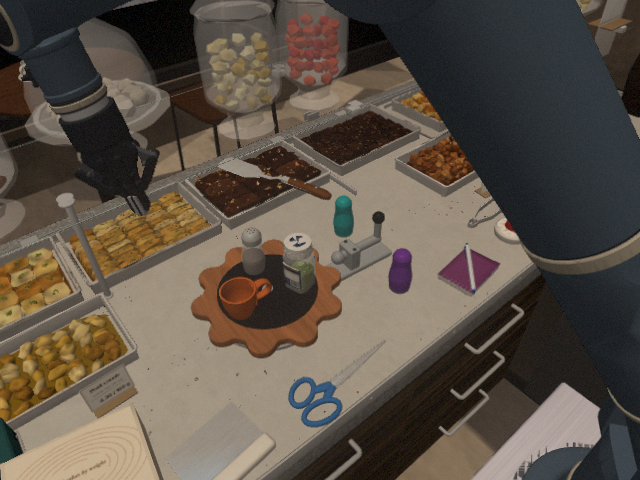

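The knob is now 247 mm from the axis, so the bolt is out by 25 mm. The things on the plate are unmoved and the arm is clear. Now the first stroke.

```bash
cat > turn.py <<'E'
from plant import robot
from h import *
def at(r,ph,z): return pose(r,np.radians(ph),z,.2)
def ms(r,ph,z,vel,N=None):
    p,o=at(r,ph,z);return robot.move_straight(p,vel=vel,attitude=o,contact_N=N)
def stroke(ph0,ph1,z=.03,vel=.07):
    robot.goto(*at(.175,ph0,.2))
    if ms(.168,ph0,z,.15,10): print('hit on descent',robot.sense()['tcp_pos']);return
    r=.129
    hit=ms(r,ph0,z,.05,5)
    s=robot.sense();p=s['tcp_pos'];rr=np.hypot(*(p[:2]-C))-NOSE*np.sin(.2);print('in: hit',hit,'tip r',rr,s['wrist_force'])
    r=max(r,rr)+(.002 if hit else 0)
    n=int(np.ceil(abs(ph1-ph0)/12))
    for a in np.linspace(ph0,ph1,n+1)[1:]:
        if ms(r,a,z,vel,20): print('hard contact at',a,robot.sense()['wrist_force']);break
    back=a-np.sign(ph1-ph0)*1.5
    ms(r,back,z,.05); ms(.168,back,z,.12); ms(.175,back,.2,.2)
    print('F',robot.sense()['wrist_force'],'t',robot.sense()['t'])
def look(name):
    f=robot.grab_frame('top');cv2.imwrite(f'pics/{name}.png',f['image'][100:400,60:460,::-1])
    v,e=scallop(rim(f,near=(233,236)),C);print(v[:2],'lobe',np.degrees(v[2])%36,'err',e,'t',robot.sense()['t'])
E
python3 - <<'E'
from turn import *
stroke(50.2,158.2)
look('a1')
E
```

```text
hit on descent [0.68370881 0.24425878 0.2021425 ]
[0.5698749  0.10829107] lobe 32.235699299765585 err 0.001702531438215471 t 10.35
```

View pics/a1.png

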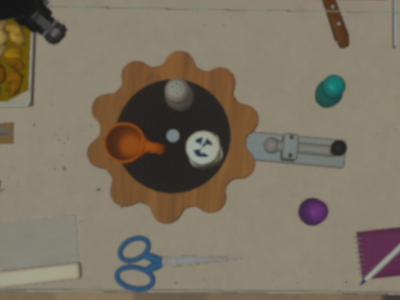

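```bash
python3 - <<'E'
from turn import *
s=robot.sense();print(s['wrist_force'],s['torque'],s['tcp_pos'])
ms(.175,50.2,.22,.05);robot.sleep(.2);s=robot.sense();print(s['wrist_force'],s['torque'])
f=robot.grab_frame('scene');cv2.imwrite('pics/s3.png',cv2.resize(f['image'][0:320,0:320,::-1],None,fx=1.8,fy=1.8))
E
```

```text
[-0.40056544 -0.61457381  4.36604441] [ 0.14856063 -0.19088619 -0.01310866] [0.68367747 0.24426552 0.20215303]
[-0.88701033  1.2108393   0.05979889] [ 0.19835332 -0.14358532 -0.02697143]
```

View pics/s3.png

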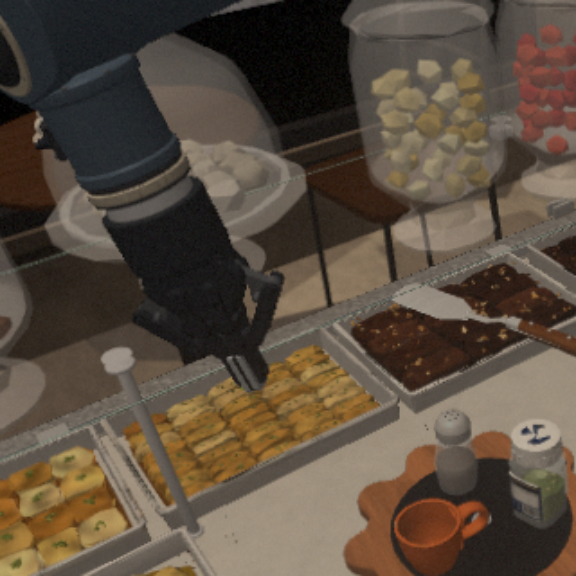

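The view shows the hand near the guard pole at crop (130,370), and the trip may only have been acceleration. I keep away from the back side by using three strokes starting at 86°, with gentler descents.

```bash
sed -i 's/z,.15,10)/z,.1,14)/' turn.py; python3 - <<'E'
from turn import *
stroke(86.2,161)
look('a2')
E
```

```text
in: hit False tip r 0.129535626606523 [-0.21278137 -0.69228448 -0.04102895]
F [-0.29598329  0.16375982 -0.13124448] t 19.875
[0.56982985 0.10831143] lobe 32.06519478037131 err 0.0016816614496522747 t 19.925
```

View pics/a2.png

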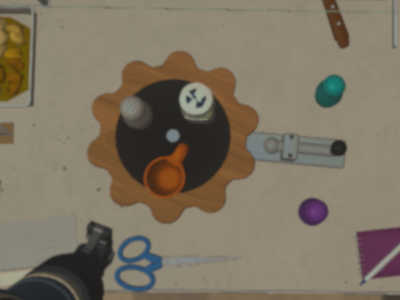

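The shaker has gone 72° anticlockwise, from top-crop (180,93) to (135,112). The notches line up again and everything is upright. Two more strokes, of 72° and 36°.

```bash
python3 - <<'E'
from turn import *
stroke(86.2,161)
look('a3')
stroke(122.2,161)
robot.goto(*at(.2,100,.25))
look('a4')
E
```

```text
in: hit False tip r 0.12950024734108298 [-0.18194999  0.11746098 -0.12622501]
F [-0.05055966  0.17306281  0.00468712] t 29.0083
[0.56981785 0.1082902 ] lobe 32.090526560277176 err 0.001675977532121356 t 29.0583
in: hit False tip r 0.1293850746758572 [-0.16741914 -0.09210569  0.62665458]
F [-0.86575305 -0.09962119 -0.26002404] t 36.2083
[0.56980448 0.10844864] lobe 32.66800477253222 err 0.0015804135565666913 t 37.3083
```

View pics/a4.png

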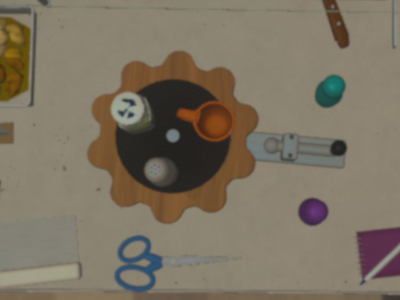

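The shaker's dome is at crop (155,169), at the front. I check its angle, then push the bolt home.

```bash
python3 - <<'E'
from bolt import *
f=robot.grab_frame('top')
for px,z in(((215,268),.135),((220,275),.055)):
    p=onz(f,[px],z)[0][:2]-np.array([.5698,.1083]);c,s=np.cos(-YAW),np.sin(-YAW)
    print('shaker in stand frame',[c*p[0]-s*p[1],s*p[0]+c*p[1]])
robot.goto(P(.200,.25),O)
push(.272,.226,15)
robot.goto(P(.33,.3),O)
robot.goto([.5,-.35,.3],O)
fs={n:robot.grab_frame(n) for n in('top','scene')}
def knob(f,box):
    x0,y0,x1,y1=box;h=cv2.cvtColor(f['image'],cv2.COLOR_RGB2HSV)[y0:y1,x0:x1]
    n,l,st,ce=cv2.connectedComponentsWithStats(cv2.inRange(h,(0,0,0),(180,255,48)));i=1+np.argmax(st[1:,4]);return ce[i]+[x0,y0],st[i]
a=knob(fs['top'],(366,230,410,262));b=knob(fs['scene'],(358,205,390,232));print(a,b)
k,e=tri(fs['top'],a[0],fs['scene'],b[0]);print('knob',k,np.hypot(*(k[:2]-C)),robot.sense()['t'])
v,e=scallop(rim(fs['top'],near=(233,236)),C);print('lobe',np.degrees(v[2])%36)
t=fs['top']['image'][100:400,60:460,::-1];sc=fs['scene']['image'][180:400,150:450,::-1]
sc=cv2.resize(sc,(400,300));cv2.imwrite('pics/fin.png',np.hstack([t,sc]))
E
```

```text
shaker in stand frame [np.float64(-0.05537279399537476), np.float64(0.009448004617758968)]
shaker in stand frame [np.float64(-0.06175239112855131), np.float64(0.012573018089826173)]
hit True r 0.24610468698196075 F [-0.46175844 -1.56792222  1.0069778 ] t 41.775
(array([381.1409396 , 246.10067114]), array([  9,  10,  14,  13, 149], dtype=int32)) (array([367.69090909, 222.19090909]), array([  4,  12,  12,  12, 110], dtype=int32))
knob [ 0.55126425 -0.11339526  0.09516216] 0.2224035678245935 44.1833
lobe 32.66841586008232
```

View pics/fin.png

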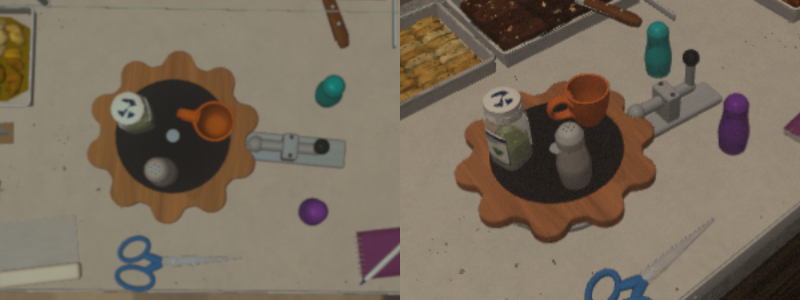

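The knob is back at exactly its home pixel (381,246), 222.4 mm from the axis. The shaker stands at the front, about 10 mm off the front line, all three things are upright, and the robot touches nothing.

```bash
python3 -c "
from plant import robot
print(robot.close_job())"
```

```text
the job is handed in; nothing more can be done
None
```

The job is handed in at about 44 s: the sugar shaker stands at the front of the stand, about 10 mm off its front line, the bolt is measured fully home, and shaker, jar and cup rode round upright without being touched; no verdict was returned.

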